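# Cure the glued joint of a lap cover with a UV pen

## Task

Take the curing pen out of its wooden stand and, keeping it upright with the tip down, pass its tip slowly (about 3 cm a second) along the whole glued joint of the two-piece round cover, from the end with the lug to the opposite end, about 1 cm above the joint, without straying off it and without the pen touching the cover. Then lower the pen back into the hole of its stand, not dropping it, and leave it standing there.

Things in the scene. Friction and masses are not known exactly. Their poses are not given: they have to be found in the camera images.
- uv_pen: Curing pen, loose, light always on, 90 g, round, 125 long, upright tip down in the stand's hole. Origin at the tip, z from tip to top. From the tip: steel nose 0-45, diameter 14 (tip 8); flange 45-50, diameter 48; black handle 50-125, diameter 18: grip it at about 95, from any side. The flange rests on the stand's top, so the tip then is 15 above the table. Sizes in mm.
- pen_stand: The pen's stand: fixed square wooden block, 90 x 90 mm, 60 mm high, with one round hole in the middle of its top, 31 mm in diameter and 54 mm deep. Origin at the centre of its underside (table height), z up.
- lap_cover: Fixed aluminium disc, diameter 160 mm, on a round wooden pad 180 wide; flat top 34 above the table. The glued joint is the dark 4 mm line across its diameter. A flat lug, 30 wide, level with the top, sticks out 30 at the joint's start. Origin under the centre at table height, z up, x along the joint away from the lug. Pass from 70 before to 70 past the centre. Other discs have no joint.
- joint_start (a point): The start of the joint, at the lug end: on the cover's top face, on the joint, 70 mm from the cover's centre and 10 mm in from the rim. Axes as lap_cover's.

How it is judged:
By the outcome, as a careful person would: the job done as asked, in the order asked, and still so for the second after the job is handed in, with the robot touching nothing.
It also fails if it takes over 64 s, if anything falls off the work surface, if the arm or the gripper's body presses on something with over 40 N, if the wrist force passes 120 N, or if a joint passes its speed limit or range.

## Robot

A 6-joint arm with a two-finger parallel gripper is mounted at the origin on the work surface. World frame = base frame: x ahead of the robot, y to its left, z up, the work surface at z = 0. Lengths are in mm, angles in degrees, forces in N, time in s.
With the tool pointing down it reaches from about 300 to 850 mm from the base axis. Payload 4.2 kg.
Tool frame: the origin (TCP) lies midway between the tips of the shut fingers; the grasp point (between the pads) lies 19 mm behind it; z points along the fingers, y is the line along which they close (so a half turn about z gives the same grasp; the last joint's range is limited). The gripper opens to 91 mm and grips with 3 to 60 N. Pads are 32 mm wide; open, the fingers measure 118 mm over their backs; the gripper's body (76 mm by 178 mm) begins 60 mm behind the grasp point.
Start: joints at [-75.287, 18.312, 89.639, -0, 72.044, -1.146], TCP at [157.138, -553.128, 213.976] pointing down, gripper open.
Joint ranges: [-177.97, 177.97], [-48.28, 115.42], [12.27, 149.76], [-77.06, 257.06], [2.81, 150.46], [-146.56, 146.56]. Speed limits (degrees/s): [147.25, 147.25, 180, 180, 180, 180].

## Interface

Orientations are given as [roll, pitch, yaw] about the fixed x, y, z axes, in that order (R = Rz(yaw) Ry(pitch) Rx(roll)).
In Python, from workcell import env gives the robot as it stands.
- The arm moves only by the shell command python3 drive.py 'ROWS' [OPENING] [FORCE]. ROWS is a JSON list of rows, 1 to 8 of them, each an object with the fields trans (a list: dx, dy, dz in units of 50 mm), rotvec (a list: a rotation vector rx, ry, rz in units of 2 degrees); a field left out counts as zero; each row shifts and turns the commanded pose from where the row before left it, along the tool's axes as they then stand; what a row does not reach is not made up. A row lasts 1/10 s, in which the tool goes at most 50 mm and 8.59 degrees, less where a joint would pass 70% of its speed; a pose out of reach is approached as far as the arm can. OPENING is the finger opening in mm, set as the command begins (- or left out keeps the last). The fingers move at their own pace and stop on an object; FORCE is the grip in N (left out, the last holds). Time passes only in rows, so rows that do not move let the fingers close. It prints the time, the measured TCP pose, the force, the opening and the grip force at its end. Input that does not fit is refused with a message, and nothing moves.
- env.state(): the state, without advancing time (a new reading comes with each control period).
- env.grab_frame(name): name is "scene" or "top"; returns the picture (400x640x3 uint8, blue, green, red); there is no depth.
- env.camera_model(name): a dict with "fx", "fy", "cx", "cy" (pixels), "T" (4x4, takes a point from camera to world coordinates). Camera axes: x right, y up, looking along -z (the intrinsics and any distortion apply to the point x, -y, -z); pixel columns grow to the right and rows downward; lengths in mm; the calibration is good to about 2 mm. A picture is of the moment at which its call begins. camera_model takes no time and is no camera call.
- env.job_done(): hands the job in; it is judged then, once.
The state is a dict: "time_s": time; "qpos": joint angles; "qvel": joint speeds; "effort": joint torques, N m; "ee_pos": TCP position; "ee_rot": TCP orientation; "force": force on the tool from outside, world axes, zero at the start; "torque": the same for the moment, N m; "gripper_width": finger opening in mm; "gripper_force": force on a finger pad.
Only numpy, scipy, OpenCV 4.12 (cv2) and the standard library are available. Lean on these libraries where they do the work, as an engineer would, in place of code of your own. Each camera call takes 0.05 s, during which the arm holds its last target. There are 200 camera calls.

## Working session

There is one attempt and no reset: what is moved stays moved. The work goes in short steps, Python scripts to look and compute and a shell command to move; the robot and the scene stay as the last step left them, time stands still between calls to the robot, and variables do not carry over. Pictures are saved under pics/ and viewed, at most 11 in all, crops included, and the job is handed in when it is done.

```bash
ls; mkdir -p pics; python3 - <<'E'
from workcell import env
import cv2
for n in("scene","top"):
    cv2.imwrite(f"pics/{n}0.png",env.grab_frame(n)); print(n,env.camera_model(n))
print(env.state())
E
```

```text
drive.py
pics
workcell.py
scene {'fx': 385.88675280997467, 'fy': 385.88675280997467, 'cx': 315.8493039674499, 'cy': 201.50710199375447, 'T': array([[ 2.95805792e-01, -8.05915397e-01,  5.12834580e-01,
         9.55976925e+02],
       [ 9.55243518e-01,  2.47898683e-01, -1.61418911e-01,
        -1.68337940e+02],
       [ 2.95896835e-03,  5.37630557e-01,  8.43175325e-01,
         7.96558771e+02],
       [ 0.00000000e+00,  0.00000000e+00,  0.00000000e+00,
         1.00000000e+00]])}
top {'fx': 411.93737888287086, 'fy': 411.93737888287086, 'cx': 310.98158020377076, 'cy': 203.20693494332355, 'T': array([[-1.58625839e-02,  9.90184503e-01, -1.38863347e-01,
         4.04957215e+02],
       [-9.99791902e-01, -1.39259281e-02,  1.49070636e-02,
        -2.98441711e+01],
       [ 1.28269424e-02,  1.39070914e-01,  9.90199349e-01,
         1.03780254e+03],
       [ 0.00000000e+00,  0.00000000e+00,  0.00000000e+00,
         1.00000000e+00]])}
{'time_s': 0.1, 'qpos': array([-7.52867622e+01,  1.83469289e+01,  8.96995439e+01, -1.12354951e-03,
        7.20428135e+01, -1.14664924e+00]), 'qvel': array([-0.08398925, -0.0209452 , -0.10438877, -0.02487954, -0.00206617,
       -0.00248322]), 'effort': array([-3.74493120e-04, -4.13332593e+01, -2.32509434e+01,  7.28611811e-02,
        4.22516721e-02, -6.02580599e-05]), 'ee_pos': array([ 157.01318689, -552.68155285,  213.21399774]), 'ee_rot': array([-1.79910710e+02, -7.18686271e-04,  1.58602337e+01]), 'force': array([-0.5930003 ,  0.18668926, -0.29967755]), 'torque': array([-0.02267656,  0.06238117, -0.02282792]), 'gripper_force': 0.0, 'gripper_width': 91.11463051090908}
```

View pics/top0.png

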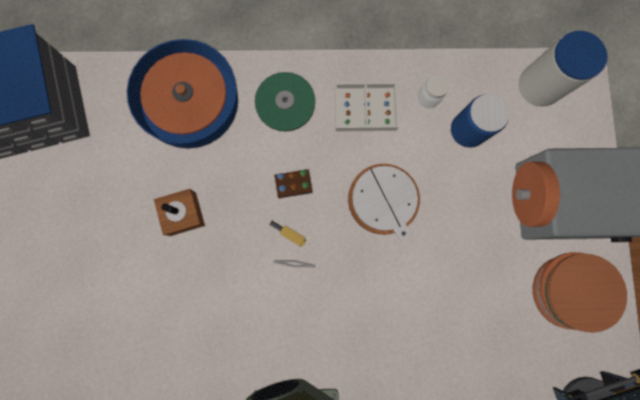

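View pics/scene0.png

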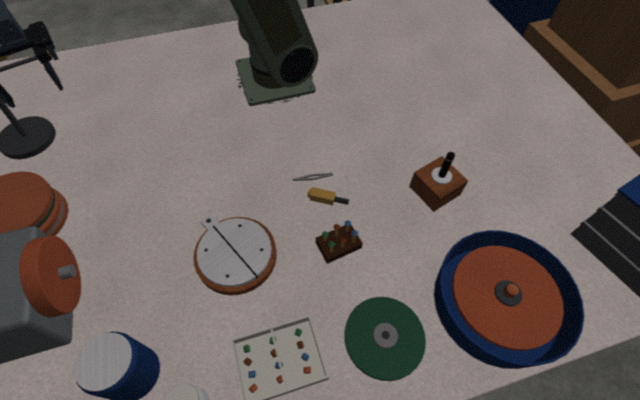

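The joint runs from the lug at top-view (403,233) to about (371,167). The stand is at about (177,212). Next I'll enlarge crops of both views.

```bash
python3 - <<'E'
import cv2,numpy as np
t=cv2.imread("pics/top0.png");s=cv2.imread("pics/scene0.png")
def c(im,x,y,w=66,h=50,k=6):
    return cv2.resize(im[y:y+h,x:x+w],None,fx=k,fy=k,interpolation=cv2.INTER_CUBIC)
a=np.vstack([np.hstack([c(t,146,182),c(s,405,145,)]),np.hstack([c(t,340,158,99,75,4),c(s,188,205,99,75,4)])])
cv2.imwrite("pics/crop.png",a);print(a.shape)
E
```

```text
(600, 792, 3)
```

View pics/crop.png

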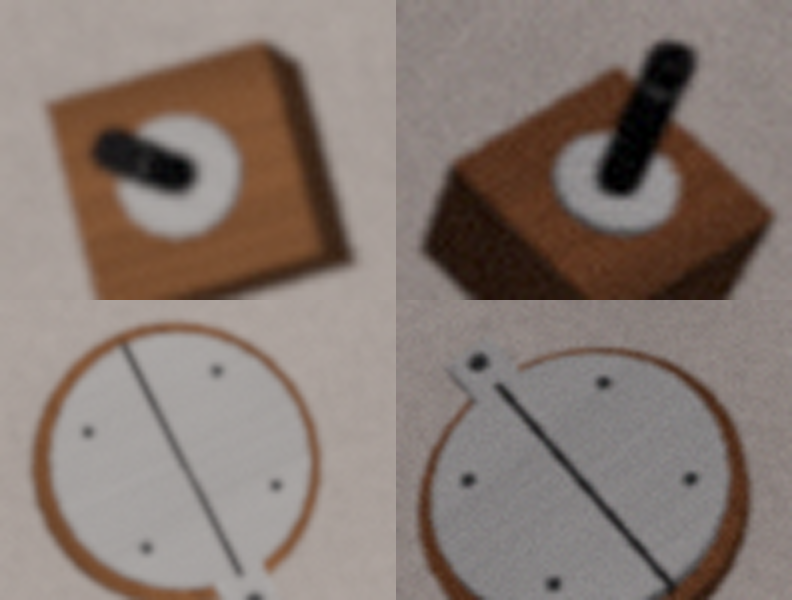

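```bash
cat > h.py <<'E'
import numpy as np
from workcell import env
def ray(n,u,v,z):
    m=env.camera_model(n);T=m["T"]
    d=T[:3,:3]@np.array([(u-m["cx"])/m["fx"],-(v-m["cy"])/m["fy"],-1.])
    o=T[:3,3];return (o+d*(z-o[2])/d[2])[:2]
E
python3 - <<'E'
from h import *
def cr(n,u,v,ox,oy,k,z): return ray(n,(u+.5)/k-.5+ox,(v+.5)/k-.5+oy,z).round(1)
print("flange",cr("top",178,176,146,182,6,65),cr("scene",221,181,405,145,6,65))
print("pen top",cr("top",113,148,146,182,6,140),cr("scene",276,60,405,145,6,140))
print("pen base",cr("top",181,175,146,182,6,65),cr("scene",223,180,405,145,6,65))
T=[(217,371),(88,432),(147,548),(276,485),(123,342),(241,575)]
S=[(603,383),(468,480),(554,584),(690,479),(500,385),(672,587)]
t=np.array([cr("top",u,v-300,340,158,4,34) for u,v in T]);s=np.array([cr("scene",u-396,v-300,188,205,4,34) for u,v in S])
print(t,s,t[:4].mean(0),s[:4].mean(0))
for a,b in((t[5],t[4]),(s[4],s[5])): d=b-a;print(np.hypot(*d),np.degrees(np.arctan2(d[1],d[0])),(a+b)/2)
E
```

```text
flange [527.5 277.3] [526.6 276.5]
pen top [528.6 277.5] [527.  275.5]
pen base [527.8 276.1] [526.4 277.5]
[[ 612.8 -252.6]
 [ 575.4 -170.8]
 [ 502.8 -204.7]
 [ 540.7 -285.9]
 [ 632.  -194.6]
 [ 485.4 -261.7]] [[ 502.4 -205.9]
 [ 540.1 -287.5]
 [ 612.9 -253.5]
 [ 575.  -172.4]
 [ 486.7 -261.5]
 [ 632.7 -195.1]] [ 557.925 -228.5  ] [ 557.6   -229.825]
161.22645564546784 24.59395108859416 [ 558.7  -228.15]
160.3900246274687 24.455780534534068 [ 559.7 -228.3]
```
Excellent. Pen at (527,276.8). Cover centre (558,-229), direction 24.55°. Check hole lines consistent... Holes at ±... fine.

Both cameras agree to about 1 mm:

| Item | x, y (mm) | Direction |
|---|---|---|
| Pen | (527, 277) | – |
| Cover centre | (558, -229) | joint at 24.55° |

I'll turn the tool to that yaw so the pass runs along tool +x, then go over the pen.

Units first: shifts go in units of 50 mm and turns go in units of 2 degrees. So 30 mm is 0.6, -27 mm is -0.54, -4.345 degrees is -2.1725.

```bash
python3 drive.py '[{"rotvec":[0,0,-2.1725]},{"rotvec":[0,0,-2.1725]},{"trans":[0.5,-0.4,0]},{"trans":[0.6,-0.54,0]},{"trans":[0.6,-0.54,0]},{"trans":[0.6,-0.54,0]},{"trans":[0.6,-0.54,0]},{"trans":[0.6,-0.54,0]}]' 91
python3 drive.py '[{"trans":[0.64,-0.58,0]},{"trans":[0.64,-0.58,0]},{"trans":[0.64,-0.58,0]},{"trans":[0.64,-0.58,0]},{"trans":[0.64,-0.58,0]},{"trans":[0.64,-0.58,0]},{"trans":[0.64,-0.58,0]},{"trans":[0.64,-0.58,0]}]'
python3 drive.py '[{"trans":[0.64,-0.56,0]},{"trans":[0.64,-0.56,0]},{"trans":[0.64,-0.56,0]},{"trans":[0.64,-0.56,0]},{"trans":[0.64,-0.56,0]},{"trans":[0.6,-0.5,0]},{"trans":[0.3,-0.2,0]},{}]'
```

```text
time_s: 0.9
ee_pos: [252.1, -337.7, 213.6]
ee_rot: [-180.0, -0.0, 24.5]
force: [0.4, 0.2, 0.2]
gripper_width: 90.7
gripper_force: 0.0
time_s: 1.7
ee_pos: [388.5, -20.3, 213.9]
ee_rot: [180.0, 0.0, 24.6]
force: [0.9, -0.8, 0.8]
gripper_width: 91.2
gripper_force: 0.0
time_s: 2.5
ee_pos: [502.9, 224.3, 212.9]
ee_rot: [-180.0, 0.0, 24.7]
force: [-0.8, -1.0, 0.4]
gripper_width: 90.9
gripper_force: 0.0
```

```bash
python3 drive.py '[{"trans":[0.44,-0.38,0]},{"trans":[0.44,-0.38,0]},{},{}]'
```

```text
time_s: 2.9
ee_pos: [525.7, 274.2, 213.4]
ee_rot: [180.0, 0.1, 24.6]
force: [0.0, -0.2, 0.2]
gripper_width: 91.4
gripper_force: 0.0
```

```bash
python3 drive.py '[{"trans":[0.046,-0.036,0.4]},{"trans":[0,0,0.5]},{"trans":[0,0,0.5]},{"trans":[0,0,0.5]},{"trans":[0,0,0.4]},{"trans":[0,0,0.15]},{},{}]'
python3 - <<'E'
import cv2,numpy as np
from h import env
t=env.grab_frame("top");s=env.grab_frame("scene")
c=lambda im,x,y:cv2.resize(im[y:y+100,x:x+80],None,fx=5,fy=5,interpolation=cv2.INTER_CUBIC)
cv2.imwrite("pics/pre.png",np.hstack([c(t,140,160),c(s,400,105)]));print(env.state()["ee_pos"])
E
```

```text
time_s: 3.7
ee_pos: [528.2, 277.4, 92.5]
ee_rot: [180.0, -0.1, 24.5]
force: [-0.7, 0.9, 0.2]
gripper_width: 90.7
gripper_force: 0.0
[528.48946017 277.85724628  92.84159671]
```

View pics/pre.png

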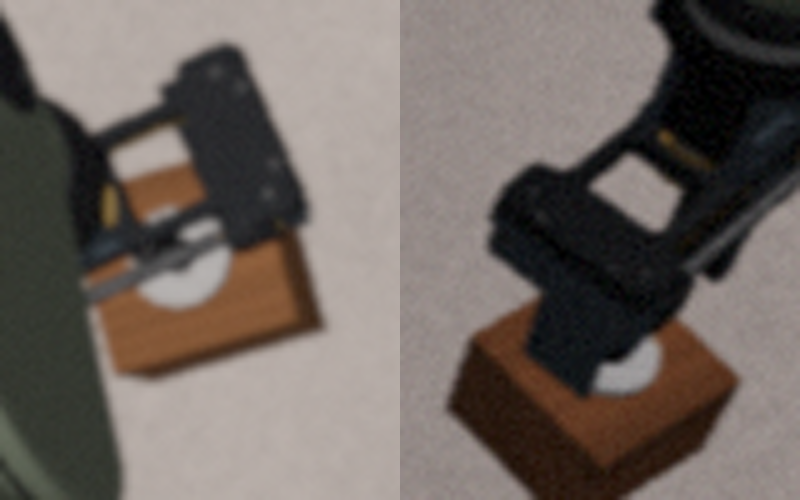

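The open fingers straddle the handle above the flange, at crop (180,270) and (610,380). I'll close now.

```bash
python3 drive.py '[{},{},{},{},{},{},{},{}]' 10 20
python3 drive.py '[{},{},{},{},{},{},{},{}]'
python3 -c "
from h import *
s=env.state();print(s['ee_pos'],s['torque'],s['force'])"
```

```text
time_s: 4.6
ee_pos: [527.7, 277.7, 91.3]
ee_rot: [180.0, 0.0, 24.6]
force: [0.6, -0.0, 0.7]
gripper_width: 29.8
gripper_force: 0.0
time_s: 5.4
ee_pos: [527.7, 277.7, 91.4]
ee_rot: [180.0, 0.0, 24.5]
force: [0.0, 0.1, -0.6]
gripper_width: 17.5
gripper_force: 20.0
[527.72074235 277.73601716  91.40296917] [-0.00646554 -0.05682764  0.02199028] [ 0.0491785   0.08747156 -0.60739645]
```

Scaled: -15 mm is -0.3, -20 mm is -0.4.

```bash
python3 drive.py '[{"trans":[0,0,-0.1]},{"trans":[0,0,-0.2]},{"trans":[0,0,-0.3]},{"trans":[0,0,-0.4]},{"trans":[0,0,-0.4]},{"trans":[0,0,-0.2]},{},{}]'
python3 - <<'E'
import cv2,numpy as np
from h import env
t=env.grab_frame("top");s=env.grab_frame("scene")
c=lambda im,x,y:cv2.resize(im[y:y+100,x:x+80],None,fx=5,fy=5,interpolation=cv2.INTER_CUBIC)
cv2.imwrite("pics/lift.png",np.hstack([c(t,140,160),c(s,400,95)]));print(env.state()["ee_pos"])
E
```

```text
time_s: 6.2
ee_pos: [527.4, 277.6, 171.1]
ee_rot: [180.0, 0.0, 24.5]
force: [0.3, -0.3, -1.0]
gripper_width: 17.6
gripper_force: 20.0
[527.05993707 277.42923418 170.3099048 ]
```

View pics/lift.png

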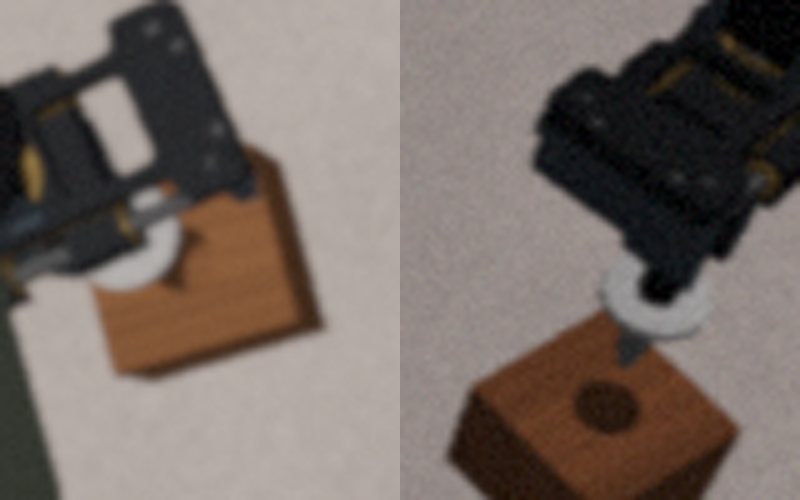

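The pen is lifted clear. In the scene view its tip is at crop (625,365) and the hole at (607,407).

```bash
python3 - <<'E'
from h import *
p=lambda u,v,z:ray("scene",(u-400+.5)/5-.5+400,(v+.5)/5-.5+95,z).round(1)
print("tip",p(625,365,94.6),"flange",p(656,299,144),"hole",p(607,407,60))
s=env.state()['ee_pos'];
for g in [(558.3-70*.9096,-228.8-70*.4155)]:
    d=np.array(g)-s[:2];print(g,.9096*d[0]+.4155*d[1],.4155*d[0]-.9096*d[1])
E
```

```text
tip [527.8 274.9] flange [529.3 273.5] hole [526.7 276.9]
(494.62799999999993, -257.885) -251.92315426051334 473.4463575580737
```

Scaled: -12 mm is -0.24, -5 mm is -0.1.

```bash
python3 drive.py '[{"trans":[-0.1,0.2,0]},{"trans":[-0.24,0.44,0]},{"trans":[-0.36,0.68,0]},{"trans":[-0.36,0.68,0]},{"trans":[-0.36,0.68,0]},{"trans":[-0.36,0.68,0]},{"trans":[-0.36,0.68,0]},{"trans":[-0.36,0.68,0]}]'
python3 drive.py '[{"trans":[-0.36,0.68,0]},{"trans":[-0.36,0.68,0]},{"trans":[-0.36,0.68,0]},{"trans":[-0.36,0.68,0]},{"trans":[-0.36,0.68,0]},{"trans":[-0.36,0.68,0]},{"trans":[-0.24,0.44,0]},{"trans":[-0.16,0.18,0]}]'
python3 drive.py '[{},{}]'
```

```text
time_s: 7.1
ee_pos: [511.1, 9.0, 170.9]
ee_rot: [-180.0, 0.1, 24.5]
force: [-0.4, -0.1, -0.4]
gripper_width: 17.7
gripper_force: 20.0
time_s: 7.9
ee_pos: [492.3, -258.2, 170.7]
ee_rot: [-180.0, 0.1, 24.4]
force: [0.3, -0.1, -1.4]
gripper_width: 17.5
gripper_force: 20.0
time_s: 8.1
ee_pos: [492.8, -254.9, 171.2]
ee_rot: [-179.9, 0.0, 24.5]
force: [-0.4, 0.0, -0.8]
gripper_width: 17.4
gripper_force: 20.0
```

```bash
python3 drive.py '[{"trans":[-0.092,0.07,0.2]},{"trans":[0,0,0.3]},{"trans":[0,0,0.3]},{"trans":[0,0,0.076]},{},{}]'
python3 - <<'E'
import cv2,numpy as np
from h import env
t=env.grab_frame("top");s=env.grab_frame("scene")
c=lambda im,x,y:cv2.resize(im[y:y+75,x:x+65],None,fx=6,fy=6,interpolation=cv2.INTER_CUBIC)
cv2.imwrite("pics/start.png",np.hstack([c(t,365,185),c(s,185,180)]));print(env.state()["ee_pos"])
E
```

```text
time_s: 8.7
ee_pos: [491.0, -260.7, 128.1]
ee_rot: [180.0, -0.0, 24.6]
force: [-1.0, 0.2, -0.3]
gripper_width: 17.7
gripper_force: 20.0
[ 491.07803047 -260.93212239  128.39079427]
```

View pics/start.png

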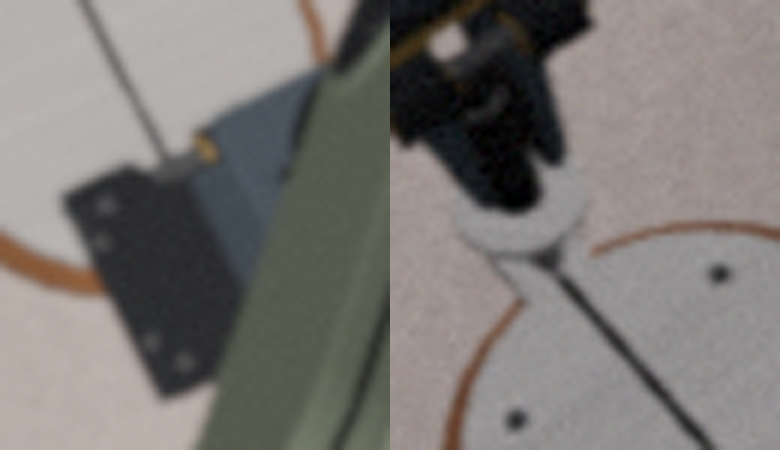

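In the scene view the tip is at crop (547,268), just at the joint's start. The flange spans x 453–588.

```bash
python3 - <<'E'
from h import *
p=lambda u,v,z:ray("scene",(u-390+.5)/6-.5+185,(v+.5)/6-.5+180,z)
c=np.array([558.3,-228.8])
for n,u,v,z in(("tip",547,268,53),("flange",521,205,103),("j1",575,293,34),("j2",705,445,34)):
    w=p(u,v,z);d=w-c;print(n,w.round(1),"along",(.9096*d[0]+.4155*d[1]).round(1),"perp",(-.4155*d[0]+.9096*d[1]).round(1))
s=env.state();d=s['ee_pos'][:2]-c;print("tcp",s['ee_pos'],.9096*d[0]+.4155*d[1],-.4155*d[0]+.9096*d[1])
E
```

```text
tip [ 492.4 -264.6] along -74.8 perp -5.2
flange [ 495.9 -262.9] along -70.9 perp -5.1
j1 [ 494.3 -258.7] along -70.6 perp -0.6
j2 [ 569.9 -224.2] along 12.4 perp -0.6
tcp [ 491.07803047 -260.93212239  128.39079427] -74.49600033358024 -1.2966501832832193
```

The tip reads about 4 mm to the side of the joint, so I'll look closer.

```bash
python3 - <<'E'
import cv2,numpy as np
from h import *
fs=np.mean([env.grab_frame("scene").astype(float) for _ in range(8)],0)
cv2.imwrite("pics/avg.png",fs)
im=cv2.resize(np.clip(fs*1.3,0,255).astype(np.uint8)[200:250,185:251],None,fx=12,fy=12,interpolation=cv2.INTER_CUBIC)
cv2.imwrite("pics/tip.png",im)
# predicted pixels of ideal pen under TCP
s=env.state();x,y,z=s['ee_pos'];m=env.camera_model("scene");print(s['ee_pos'])
for h in(0,45,50):
    P=np.linalg.inv(m["T"])@[x,y,z-76.4+h,1];u=m["cx"]+m["fx"]*P[0]/-P[2];v=m["cy"]-m["fy"]*P[1]/-P[2]
    print(h,((u+.5-185)*12-.5).round(),((v+.5-200)*12-.5).round())
E
```

```text
[ 490.56507658 -260.93972848  127.76208656]
0 335.0 287.0
45 278.0 162.0
50 271.0 147.0[ WARN:0@2.855] global loadsave.cpp:1063 imwrite_ Unsupported depth image for selected encoder is fallbacked to CV_8U.
```

View pics/tip.png

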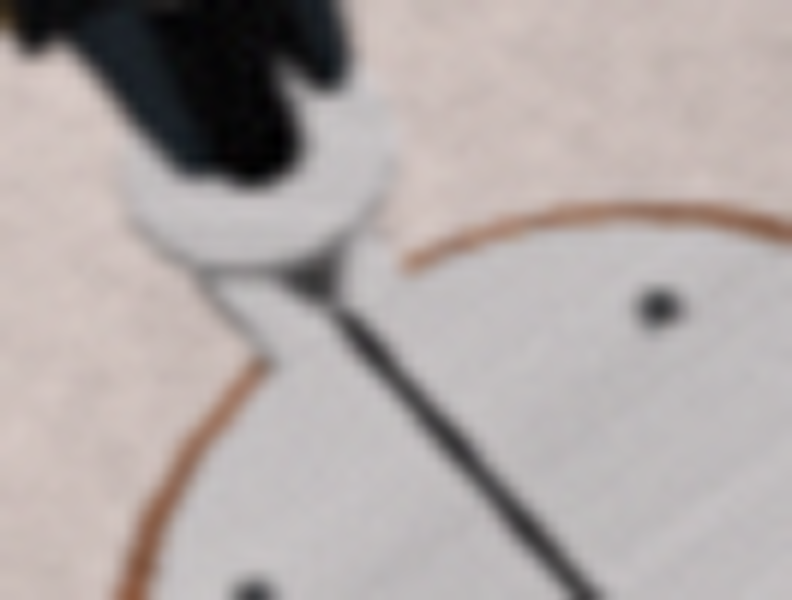

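The tip sits about 12 enlarged px left of the spot directly under the TCP. Relative to the joint in the same image it is 2.5 mm off to the -perp side. I'll shift tool y by -2.5, lower to 10 mm above the joint and check.

```bash
cat > chk.py <<'E'
from h import *
a=np.mean([env.state()['ee_pos'] for _ in range(3)],0);d=a[:2]-[558.3,-228.8]
print("TCP along %.1f perp %.1f z %.1f"%(.9096*d[0]+.4155*d[1],-.4155*d[0]+.9096*d[1],a[2]))
E
python3 drive.py '[{"trans":[0,-0.03,0.06]},{"trans":[0,-0.02,0.06]},{"trans":[0,0,0.034]},{},{}]' | head -2; python3 chk.py
python3 - <<'E'
import cv2,numpy as np
from h import *
fs=np.mean([env.grab_frame("scene").astype(float) for _ in range(8)],0)
cv2.imwrite("pics/tip2.png",cv2.resize(np.clip(fs*1.3,0,255).astype(np.uint8)[200:250,185:251],None,fx=12,fy=12,interpolation=cv2.INTER_CUBIC))
E
```

```text
time_s: 9.7
ee_pos: [489.5, -258.6, 119.9]
TCP along -74.9 perp 1.5 z 119.9
```

View pics/tip2.png

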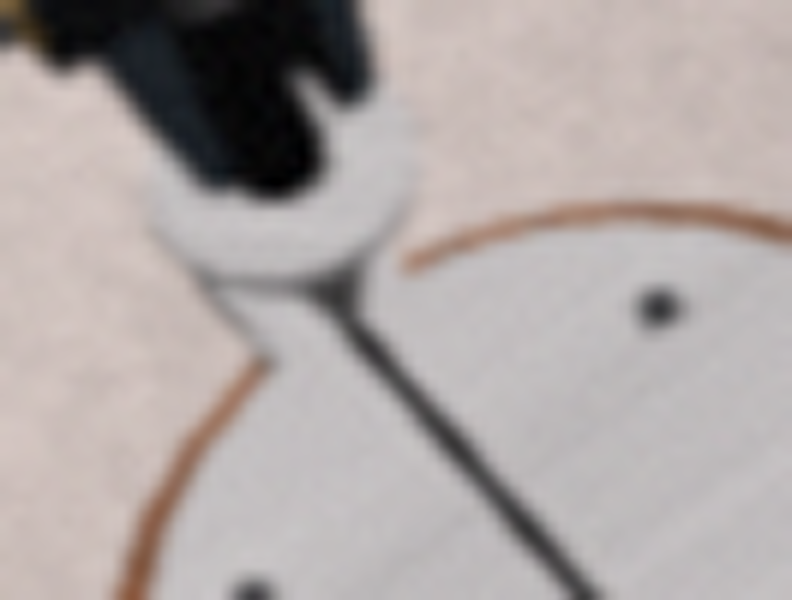

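```bash
python3 - <<'E'
from h import *
for n,u,v,z in(("tip",344,305,43.5),("j1",370,344,34),("j2",585,592,34)):
    d=ray("scene",(u+.5)/12-.5+185,(v+.5)/12-.5+200,z)-[558.3,-228.8]
    print(n,(.9096*d[0]+.4155*d[1]).round(1),(-.4155*d[0]+.9096*d[1]).round(1))
E
python3 chk.py
```

```text
tip -75.5 -0.8
j1 -71.1 -0.4
j2 -2.5 0.0
TCP along -74.9 perp 1.4 z 120.0
```

The tip is now within 0.5 mm of the joint line, so I'll start the slow pass.

Scaled: 3 mm is 0.06, -0.3 mm is -0.006.

```bash
python3 drive.py '[{"trans":[0.06,0,-0.006]},{"trans":[0.06,0,0]},{"trans":[0.06,0,0]},{"trans":[0.06,0,0]},{"trans":[0.06,0,0]},{"trans":[0.06,0,0]},{"trans":[0.06,0,0]},{"trans":[0.06,0,0]}]'|head -2;python3 chk.py
python3 drive.py '[{"trans":[0.06,0,0]},{"trans":[0.06,0,0]},{"trans":[0.06,0,0]},{"trans":[0.06,0,0]},{"trans":[0.06,0,0]},{"trans":[0.06,0,0]},{"trans":[0.06,0,0]},{"trans":[0.06,0,0]}]'|head -2;python3 chk.py
```

```text
time_s: 10.9
ee_pos: [511.6, -248.5, 120.2]
TCP along -50.7 perp 1.5 z 120.2
time_s: 11.7
ee_pos: [533.4, -238.6, 120.2]
TCP along -26.7 perp 1.5 z 120.2
```

```bash
python3 drive.py '[{"trans":[0.06,0,0]},{"trans":[0.06,0,0]},{"trans":[0.06,0,0]},{"trans":[0.06,0,0]},{"trans":[0.06,0,0]},{"trans":[0.06,0,0]},{"trans":[0.06,0,0]},{"trans":[0.06,0,0]}]'|head -2;python3 chk.py
python3 - <<'E'
import cv2,numpy as np
from h import *
fs=np.mean([env.grab_frame("scene").astype(float) for _ in range(6)],0)
cv2.imwrite("pics/tip3.png",cv2.resize(np.clip(fs*1.3,0,255).astype(np.uint8)[220:270,210:276],None,fx=12,fy=12,interpolation=cv2.INTER_CUBIC))
E
```

```text
time_s: 12.5
ee_pos: [555.2, -228.6, 120.3]
TCP along -2.7 perp 1.5 z 120.3
```

View pics/tip3.png

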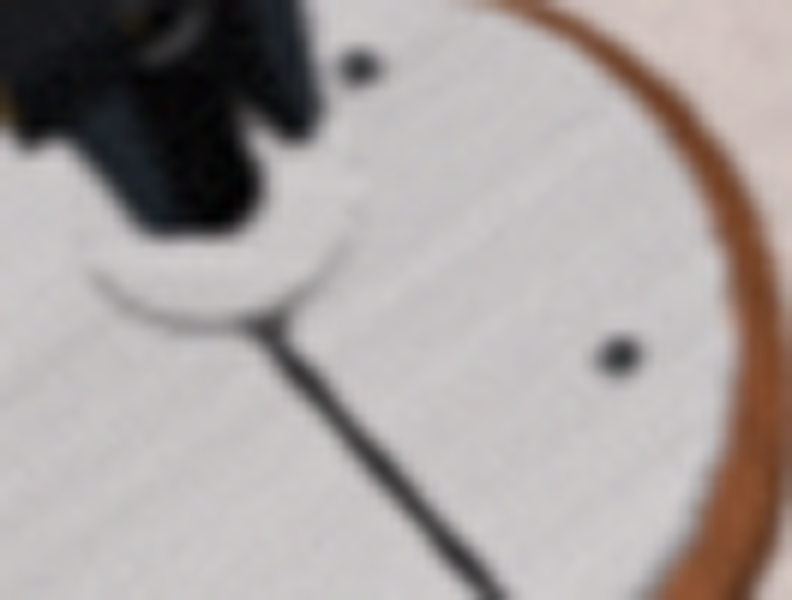

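The tip, at about crop (270,335), still sits on the joint line. I'll carry on to the far end.

```bash
python3 drive.py '[{"trans":[0.06,0,0]},{"trans":[0.06,0,0]},{"trans":[0.06,0,0]},{"trans":[0.06,0,0]},{"trans":[0.06,0,0]},{"trans":[0.06,0,0]},{"trans":[0.06,0,0]},{"trans":[0.06,0,0]}]'|head -1;python3 chk.py
python3 drive.py '[{"trans":[0.06,0,0]},{"trans":[0.06,0,0]},{"trans":[0.06,0,0]},{"trans":[0.06,0,0]},{"trans":[0.06,0,0]},{"trans":[0.06,0,0]},{"trans":[0.06,0,0]},{"trans":[0.06,0,0]}]'|head -1;python3 chk.py
python3 drive.py '[{"trans":[0.06,0,0]},{"trans":[0.06,0,0]},{"trans":[0.06,0,0]},{"trans":[0.06,0,0]},{"trans":[0.06,0,0]},{"trans":[0.06,0,0]},{"trans":[0.06,0,0]},{"trans":[0.06,0,0]}]'|head -1;python3 chk.py
python3 drive.py '[{"trans":[0.06,0,0]},{"trans":[0.06,0,0]},{},{}]'|head -1;python3 chk.py
```

```text
time_s: 13.6
TCP along 21.3 perp 1.5 z 120.2
time_s: 14.4
TCP along 45.3 perp 1.5 z 120.2
time_s: 15.2
TCP along 69.3 perp 1.4 z 120.3
time_s: 15.6
TCP along 75.0 perp 1.5 z 120.2
```

Scaled: -12 mm is -0.24, -35 mm is -0.7.

```bash
python3 drive.py '[{"trans":[0,0,-0.1]},{"trans":[0,0,-0.3]},{"trans":[0,0,-0.4]},{"trans":[0,0,-0.3]},{"trans":[0.06,-0.24,0]},{"trans":[0.12,-0.5,0]},{"trans":[0.16,-0.7,0]},{"trans":[0.16,-0.7,0]}]'|head -2
python3 drive.py '[{"trans":[0.16,-0.7,0]},{"trans":[0.16,-0.7,0]},{"trans":[0.16,-0.7,0]},{"trans":[0.16,-0.7,0]},{"trans":[0.16,-0.7,0]},{"trans":[0.16,-0.7,0]},{"trans":[0.16,-0.7,0]},{"trans":[0.16,-0.7,0]}]'|head -2
python3 drive.py '[{"trans":[0.16,-0.7,0]},{"trans":[0.12,-0.5,0]},{"trans":[0.08,-0.24,0]},{},{}]'
python3 -c "
from h import *
a=np.mean([env.state()['ee_pos'] for _ in range(3)],0);d=np.array([527.7,277.7])-a[:2];print(a,.9096*d[0]+.4155*d[1],.4155*d[0]-.9096*d[1])"
```

```text
time_s: 16.4
ee_pos: [603.0, -86.9, 174.3]
time_s: 17.2
ee_pos: [544.4, 194.5, 174.5]
time_s: 17.7
ee_pos: [532.3, 264.9, 174.8]
ee_rot: [180.0, 0.1, 24.6]
force: [-0.8, 0.2, -0.7]
gripper_width: 17.7
gripper_force: 20.0
[532.33487382 264.90414883 174.84794015] 1.1007949309909355 -13.564896298260484
```

```bash
python3 drive.py '[{"trans":[0.012,-0.14,0]},{"trans":[0.01,-0.13,0]},{"trans":[0,0,0.1]},{"trans":[0,0,0.2]},{"trans":[0,0,0.2]},{"trans":[0,0,0.1]},{},{}]'
python3 - <<'E'
import cv2,numpy as np
from h import *
a=np.mean([env.state()['ee_pos'] for _ in range(3)],0);d=np.array([527.7,277.7])-a[:2];print(a,.9096*d[0]+.4155*d[1],.4155*d[0]-.9096*d[1])
s=env.grab_frame("scene")
cv2.imwrite("pics/ins.png",cv2.resize(s[100:180,400:480],None,fx=6,fy=6,interpolation=cv2.INTER_CUBIC))
E
```

```text
time_s: 18.5
ee_pos: [528.0, 278.4, 145.0]
ee_rot: [180.0, 0.0, 24.5]
force: [0.3, -1.3, -0.2]
gripper_width: 17.6
gripper_force: 20.0
[528.04599863 278.3568045  144.99406438] -0.5876226256392743 0.4536669389289719
```

View pics/ins.png

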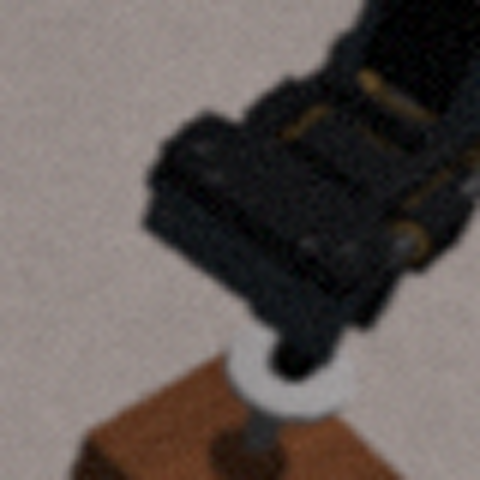

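The nose enters the hole at crop (258,448), near its centre. I'll lower slowly to about 1 mm above seating and watch the force.

```bash
python3 drive.py '[{"trans":[-0.01,0.01,0.14]},{"trans":[0,0,0.16]},{"trans":[0,0,0.16]},{"trans":[0,0,0.16]},{"trans":[0,0,0.16]},{"trans":[0,0,0.12]},{"trans":[0,0,0.08]},{}]'
python3 drive.py '[{"trans":[0,0,0.03]},{"trans":[0,0,0.02]},{"trans":[0,0,0.016]},{},{},{}]'
```

```text
time_s: 19.35
ee_pos: [527.4, 277.6, 95.5]
ee_rot: [180.0, 0.1, 24.5]
force: [-0.1, 0.3, -0.7]
gripper_width: 17.8
gripper_force: 20.0
time_s: 19.95
ee_pos: [527.8, 277.8, 93.0]
ee_rot: [180.0, -0.0, 24.5]
force: [0.4, -0.1, -0.9]
gripper_width: 17.7
gripper_force: 20.0
```

Scaled: 0.5 mm is 0.01.

```bash
python3 drive.py '[{"trans":[0,0,0.01]},{"trans":[0,0,0.01]},{},{}]'
python3 drive.py '[{"trans":[0,0,0.006]},{"trans":[0,0,0.006]},{},{}]'
```

```text
time_s: 20.35
ee_pos: [527.7, 277.8, 91.9]
ee_rot: [180.0, 0.0, 24.5]
force: [0.3, -0.1, 0.3]
gripper_width: 17.4
gripper_force: 20.0
time_s: 20.75
ee_pos: [527.7, 277.7, 91.3]
ee_rot: [180.0, 0.0, 24.5]
force: [0.3, -0.7, -1.1]
gripper_width: 17.9
gripper_force: 20.0
```

```bash
for i in 1 ; do python3 drive.py '[{"trans":[0,0,0.006]},{},{}]'|sed -n 2,4p; python3 -c "
from h import *
print(np.mean([env.state()['force'] for _ in range(3)],0))"; done
python3 drive.py '[{"trans":[0,0,0.006]},{},{}]'|sed -n 2,4p
```

```text
ee_pos: [527.8, 277.8, 91.2]
ee_rot: [180.0, -0.0, 24.6]
force: [-1.2, -0.3, 2.0]
[-1.23000095 -0.26426505  1.97273801]
ee_pos: [527.8, 277.8, 91.2]
ee_rot: [180.0, -0.0, 24.6]
force: [-2.3, 0.3, 5.1]
```

The upward force shows the flange is seated. I'll open the fingers and withdraw straight up.

Scaled: -30 mm is -0.6, 30 mm is 0.6.

```bash
python3 drive.py '[{},{},{},{},{},{},{},{}]' 91
python3 drive.py '[{},{},{},{},{"trans":[0,0,-0.1]},{"trans":[0,0,-0.2]},{"trans":[0,0,-0.3]},{"trans":[0,0,-0.4]}]'
python3 drive.py '[{"trans":[0,0,-0.5]},{"trans":[0,0,-0.5]},{"trans":[0,0,-0.5]},{"trans":[-0.5,0.5,-0.2]},{"trans":[-0.6,0.6,0]},{"trans":[-0.6,0.6,0]},{"trans":[-0.6,0.6,0]},{"trans":[-0.6,0.6,0]}]'
python3 drive.py '[{"trans":[-0.4,0.4,0]},{},{}]'
python3 - <<'E'
import cv2,numpy as np
from h import env
t=env.grab_frame("top");s=env.grab_frame("scene")
c=lambda im,x,y:cv2.resize(im[y:y+80,x:x+80],None,fx=5,fy=5,interpolation=cv2.INTER_CUBIC)
cv2.imwrite("pics/end.png",np.hstack([c(t,140,170),c(s,400,135)]))
E
```

```text
time_s: 22.15
ee_pos: [527.7, 277.7, 90.7]
ee_rot: [180.0, 0.0, 24.5]
force: [-0.7, 0.1, 0.4]
gripper_width: 78.9
gripper_force: 0.0
time_s: 22.95
ee_pos: [527.5, 277.6, 141.4]
ee_rot: [180.0, 0.1, 24.5]
force: [-0.5, 0.8, -0.2]
gripper_width: 91.1
gripper_force: 0.0
time_s: 23.75
ee_pos: [455.4, 84.3, 226.8]
ee_rot: [180.0, -0.1, 24.6]
force: [0.9, -0.1, 0.3]
gripper_width: 91.3
gripper_force: 0.0
time_s: 24.05
ee_pos: [446.6, 59.1, 226.7]
ee_rot: [180.0, -0.1, 24.5]
force: [0.5, 0.6, 0.2]
gripper_width: 91.3
gripper_force: 0.0
```

View pics/end.png

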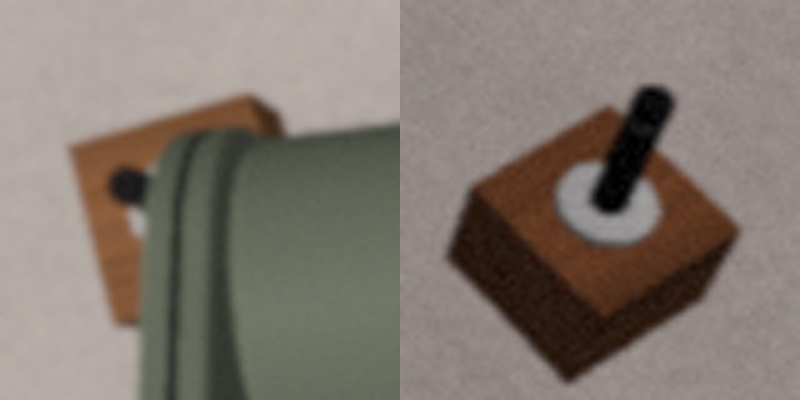

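The pen stands upright in its stand, with the flange flat on top at crop (608,205), and the robot is clear of everything.

```bash
python3 -c "
from workcell import env
print(env.job_done())"
```

```text
the job is handed in; nothing more can be done
None
```

I passed the pen along the whole joint from the lug end at about 3 cm/s and 1 cm above it, with a brief pause near the middle for a camera check, set it back upright in its stand, and handed the job in at about 24 s (no verdict was shown).

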